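Follow the mended lug round in raking light

TASK

Look over the mended lug of the old dish in the raking light: give the turntable a gentle push, either way (it has a knob for that), so that it runs free at about one turn in six to nine seconds, then take the hand magnifier from its mat and hold the lens level about 5 cm above the lug, moving along with the lug so that it stays in the middle of the lens for at least 7 seconds without a break while the wheel coasts. Never touch the dish and do not brush the wheel while you look. Then lay the magnifier back flat on its mat, let go of it only there and leave the other things on the bench where they stand; the wheel may run on.

Things in the scene. Friction and masses are not known exactly. Their poses are not given: they have to be found in the camera images.
- turntable: Banding wheel (potter's turntable), fixed on the bench, never yawed; origin on its vertical axis at bench height. Wheel head: aluminium, 250 mm across, top 90 mm above the bench. Turning part with dish: about 2.3 kg, nominal inertia 0.015 kg m2 (may differ by a third), drag 0.0002 N m s/rad, bearing friction 0.0001 N m: coasts to half speed in 20 to 40 s.
- wheel (a joint): Angle of the wheel head, rad, growing counter-clockwise seen from above, without limit or wrap. At 0 the knob lies on the -x side of the axis (towards the robot) and the lug straight across on the +x side: the lug's bearing from the axis is the joint value, the knob's is that plus pi.
- knob (a point): Centre of the top of the black turning knob, an upright cylinder 24 mm across and 40 mm tall standing on the wheel head 110 mm from the axis; its top is 130 mm above the bench. It turns with the wheel.
- dish: Old terracotta dish, 130 mm across the rim and 42 mm tall, fixed centrally on the wheel head on a 10 mm cork pad and turning with it. Origin at the centre of its underside, 100 mm above the bench; its x axis points to the lug. Its rim is 142 mm above the bench.
- lug (a point): Middle of the top face of the dish's only lug, a flat ledge 34 mm (radially) by 46 mm sticking out at the rim, 12 mm thick, with a pale filled seam where it is mended. The point lies 78 mm from the axis and 142 mm above the bench.
- magnifier: Hand magnifier lying on the mat, 0.14 kg: straight black handle 22 mm wide, 20 mm thick, from x = -60 to +50 mm, and a round lens in a steel ring 72 mm across, 14 mm thick; undersides flush. Origin on the handle's underside, near its middle, a good place to grip from above; x points along the handle to the lens, z up through the lens.
- lens (a point): Centre of the magnifier's lens, 96 mm from the magnifier's origin along its x axis and 7 mm above its underside. The useful middle of the lens is 18 mm in radius; it shows the work sharply from 25 to 80 mm above it.
- mat: Grey foam mat 260 mm (x) by 160 mm (y), 4 mm thick, fixed on the bench; origin at the centre of its underside.
- bottle: Bottle, 64 mm across, 190 mm tall, standing on the bench; origin at the centre of its underside. Not to be disturbed.
- cup: Takeaway coffee cup with a black lid, 84 mm across, 106 mm tall; origin at the centre of its underside. Not to be disturbed.
- jar: Small-finds jar, 60 mm across, 70 mm tall; origin at the centre of its underside. Not to be disturbed.
Not all that is in view belongs to the job. Of the things like the magnifier, leave any that is green or pink; of the rest the smaller one is meant.

How it is judged:
By the outcome, as a careful person would: the job done as asked, in the order asked, and still so for the second after the job is handed in, with the robot touching nothing.
It also fails if it takes over 72 s, if anything falls off the work surface, if the arm or the gripper's body presses on something with over 40 N, if the wrist force passes 120 N, or if a joint passes its speed limit or range.

ROBOT

A 6-joint arm with a two-finger parallel gripper is mounted at the origin on the work surface. World frame = base frame: x ahead of the robot, y to its left, z up, the work surface at z = 0. Lengths are in mm, angles in degrees, forces in N, time in s.
With the tool pointing down it reaches from about 300 to 850 mm from the base axis. Payload 4.2 kg.
Tool frame: the origin (TCP) lies midway between the tips of the shut fingers; the grasp point (between the pads) lies 19 mm behind it; z points along the fingers, y is the line along which they close (so a half turn about z gives the same grasp; the last joint's range is limited). The gripper opens to 91 mm and grips with 3 to 60 N. Pads are 32 mm wide; open, the fingers measure 118 mm over their backs; the gripper's body (76 mm by 178 mm) begins 60 mm behind the grasp point.
Start: joints at [-69.442, 18.312, 89.639, -0, 72.044, -1.146], TCP at [212.644, -534.256, 174.476] pointing down, gripper open.
Joint ranges: [-177.97, 177.97], [-48.28, 115.42], [12.27, 149.76], [-77.06, 257.06], [2.81, 150.46], [-146.56, 146.56]. Speed limits (degrees/s): [147.25, 147.25, 180, 180, 180, 180].

INTERFACE

Orientations are given as [roll, pitch, yaw] about the fixed x, y, z axes, in that order (R = Rz(yaw) Ry(pitch) Rx(roll)).
In Python, from workcell import env gives the robot as it stands.
- The arm moves only by the tool send_rows, never from a script. Its argument "steps" is a list that holds one entry, the list of rows, each a list of 5 numbers: the shift along the tool's x, y, z scaled (see below), then the turn about the tool's z scaled (see below), then the opening, from 0 (shut) to 1 (fully open). In form: [[[dx, dy, dz, yaw, fingers], ...]]. A call has 1 to 5 rows; each row shifts and turns the commanded pose from where the row before left it, along the tool's axes as they then stand; what a row does not reach is not made up. The controller multiplies each number of a shift by 0.04 m and each number of a turn by 0.12 rad. A row lasts 1/12 s, in which the tool goes at most 41.7 mm and 7.16 degrees, less where a joint would pass 70% of its speed; a pose out of reach is approached as far as the arm can. A call with a number of a shift or a turn outside -1 to 1 is refused whole. A call with a gripper value outside its range is refused whole. The fingers move at their own pace and stop on an object; "squeeze" is the grip in N (left out, the last holds). Time passes only in rows, so rows that do not move let the fingers close. It gives the time, the measured TCP pose, the force, the opening and the grip force at its end, in the units of the state.
- env.state(): the state, without advancing time (a new reading comes with each control period).
- env.grab_frame(name): name is "scene" or "side" or "wrist"; returns a dict with "pixels" (400x640x3 uint8, red, green, blue), "depth" (400x640 float32, mm along the optical axis (not along the pixel's ray), 0 where there is no reading), "intrinsics" (3x3 intrinsics, pixels), "cam_to_world" (4x4, takes a point from camera to world coordinates). Camera axes: x right, y down, z forward; pixel columns grow to the right and rows downward; lengths in mm; the calibration is good to about 2 mm. A picture is of the moment at which its call begins.
- env.job_done(): hands the job in; it is judged then, once.
The state is a dict: "time_s": time; "qpos": joint angles; "qvel": joint speeds; "effort": joint torques, N m; "ee_pos": TCP position; "ee_rot": TCP orientation; "force": force on the tool from outside, world axes, zero at the start; "torque": the same for the moment, N m; "gripper_width": finger opening in mm; "gripper_force": force on a finger pad.
Only numpy, scipy, OpenCV 4.12 (cv2) and the standard library are available. Lean on these libraries where they do the work, as an engineer would, in place of code of your own. Each camera call takes 0.05 s, during which the arm holds its last target. There are 200 camera calls.

## Working session

There is one attempt and no reset: what is moved stays moved. The work goes in short steps, Python scripts to look and compute and a tool call to move; the robot and the scene stay as the last step left them, time stands still between calls to the robot, and variables do not carry over. Pictures are saved under pics/ and viewed, at most 10 in all, crops included, and the job is handed in when it is done.

Besides the shell and the picture viewer there is one more tool, called as a command line: name --argument value ..., lists and objects as JSON in quotes. send_rows: Moves the arm, as the interface text tells. Shifts and turns lie within -1 to 1; 1 stands for 0.04 m of shift or 0.12 rad of turn. Its arguments: {"type":"object","properties":{"steps":{"type":"array"},"squeeze":{"type":"number"}},"required":["steps"]}

```bash
ls; mkdir -p pics; cat > h.py <<'E'
import numpy as np, cv2
from workcell import env
def grab(n):
    f=env.grab_frame(n); f['name']=n; return f
def save(f,fn): cv2.imwrite('pics/'+fn,cv2.cvtColor(f['pixels'],cv2.COLOR_RGB2BGR))
def ray(f,u,v):
    K=f['intrinsics'];T=f['cam_to_world']
    d=T[:3,:3]@np.linalg.solve(K,[u,v,1.]);return T[:3,3],d
def onz(f,u,v,z):
    o,d=ray(f,u,v);return o+d*(z-o[2])/d[2]
def dep(f,u,v):
    o,d=ray(f,u,v);return o+d*f['depth'][int(v),int(u)]
def tri(f,a,g,b):
    o1,d1=ray(f,*a);o2,d2=ray(g,*b)
    s=np.linalg.lstsq(np.c_[d1,-d2],o2-o1,rcond=None)[0]
    p,q=o1+s[0]*d1,o2+s[1]*d2
    return (p+q)/2,np.linalg.norm(p-q)
E
python3 - <<'E'
from h import *
for n in ('scene','side'):
    f=grab(n);save(f,n+'0.png');np.savez(n+'0.npz',**f);print(f['cam_to_world'].round(2),f['intrinsics'][0])
print(env.state())
E
```

```text
pics
[[-7.50000e-01  4.70000e-01 -4.70000e-01  1.15352e+03]
 [ 6.60000e-01  5.50000e-01 -5.10000e-01  7.65630e+02]
 [ 2.00000e-02 -6.90000e-01 -7.20000e-01  1.17081e+03]
 [ 0.00000e+00  0.00000e+00  0.00000e+00  1.00000e+00]] [441.60722703   0.         316.07096952]
[[ 9.70000e-01 -1.60000e-01  1.60000e-01  2.25660e+02]
 [-2.30000e-01 -7.40000e-01  6.30000e-01 -1.01045e+03]
 [ 2.00000e-02 -6.50000e-01 -7.60000e-01  1.30941e+03]
 [ 0.00000e+00  0.00000e+00  0.00000e+00  1.00000e+00]] [494.00688661   0.         314.81895931]
{'time_s': 0.1, 'qpos': array([-6.94404485e+01,  1.83456459e+01,  8.96978723e+01,  1.31876325e-04,
        7.20433770e+01, -1.14352834e+00]), 'qvel': array([ 0.01115218,  0.00603605, -0.15764289, -0.02587512,  0.06781666,
        0.02994437]), 'effort': array([-2.06644227e-04, -4.13331664e+01, -2.32510006e+01,  7.28645339e-02,
        4.21842153e-02, -4.40772283e-05]), 'ee_pos': array([ 212.48177666, -533.76360909,  173.73823644]), 'ee_rot': array([-1.79913125e+02, -1.85953212e-03,  2.17030377e+01]), 'force': array([ 0.10067862, -0.00703369, -0.52406704]), 'torque': array([-0.02160522,  0.00820452,  0.01046359]), 'gripper_force': 0.0, 'gripper_width': 91.42156933391082}
```

View pics/scene0.png

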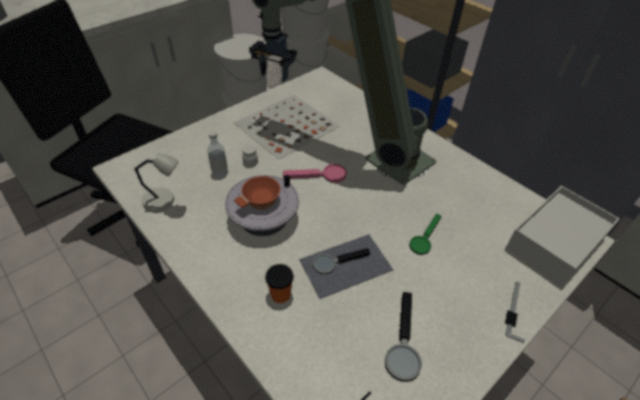

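View pics/side0.png

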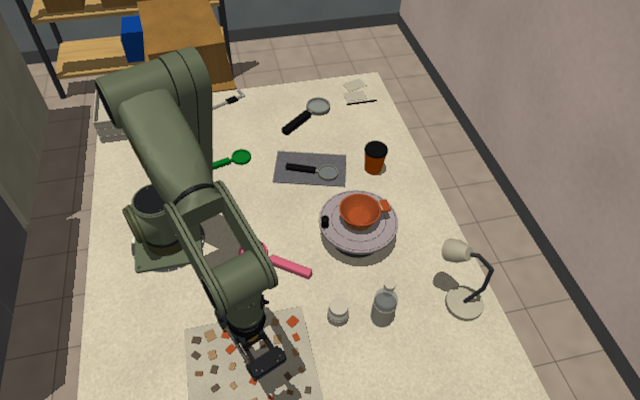

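The scene view shows the wheel around (262,205), with the knob at (287,181) and the lug at (240,201). The small black magnifier lies on the mat, with its lens at (325,263) and handle at (353,256). In the side view the knob is at (325,222), the lug at (385,206), the lens at (328,172) and the handle at (300,168). The cup is at (375,157), the bottle at (385,305) and the jar at (338,310).

```bash
cat > m.py <<'E'
from h import *
F={n:np.load(n+'0.npz') for n in('scene','side')}
box={'scene':dict(handle=(335,245,375,268),knob=(280,172,294,190),dish=(228,172,285,216)),'side':dict(handle=(280,158,318,180),knob=(318,214,332,230),dish=(335,188,395,236))}
R={}
for n,f in F.items():
    px=f['pixels'];hsv=cv2.cvtColor(px,cv2.COLOR_RGB2HSV)
    for k,(a,b,c,d) in box[n].items():
        m=np.zeros((400,640),np.uint8)
        s=hsv[b:d,a:c]
        m[b:d,a:c]= ((s[...,2]<50) if k!='dish' else ((s[...,1]>130)&((s[...,0]<14)))).astype(np.uint8)
        nl,lab,st,ce=cv2.connectedComponentsWithStats(m);i=1+np.argmax(st[1:,4])
        v,u=np.where(lab==i)
        P=np.array([dep(f,x,y) for x,y in zip(u,v) if f['depth'][y,x]>0])
        r=cv2.minAreaRect(np.c_[u,v].astype(np.float32))
        R[n,k]=ce[i];print(n,k,st[i],ce[i].round(1),'depth xyz med',np.median(P,0).round(1),'top',np.percentile(P[:,2],[50,90,98]).round(1))
        if k=='handle':
            P=P[P[:,2]>12];r=cv2.minAreaRect(P[:,:2].astype(np.float32));print('  rect',r)
        if k=='knob':
            T=P[P[:,2]>np.percentile(P[:,2],95)-5];print('  top c',T.mean(0),len(T))
        if k=='dish':
            T=P[(P[:,2]>136)];q=np.hypot(*(T[:,:2]-np.median(T[:,:2],0)).T);print('  rim',T.mean(0),cv2.minEnclosingCircle(T[:,:2].astype(np.float32)), 'lugmost',T[q.argmax()])
for k in('handle',): print('tri',k,tri(F['scene'],R['scene',k],F['side'],R['side',k]))
# wheel head disc, depth points near z=90
for n,f in F.items():
    a,b,c,d={'scene':(215,165,310,240),'side':(310,180,405,260)}[n]
    P=np.array([dep(f,x,y) for y in range(b,d) for x in range(a,c) if f['depth'][y,x]>0])
    W=P[(abs(P[:,2]-90)<5)];print(n,'wheel',cv2.minEnclosingCircle(W[:,:2].astype(np.float32)),np.median(W[:,2]),len(W))
    a,b,c,d={'scene':(295,230,400,300),'side':(268,145,352,190)}[n]
    hsv=cv2.cvtColor(f['pixels'],cv2.COLOR_RGB2HSV)
    P=np.array([np.r_[dep(f,x,y),x,y] for y in range(b,d) for x in range(a,c) if f['depth'][y,x]>0])
    g=f['pixels'].astype(int);lum=np.array([g[int(p[4]),int(p[3])].sum()/3 for p in P])
    M=P[(lum<130)&(P[:,2]<40)];print(' mat',cv2.minAreaRect(M[:,:2].astype(np.float32)),np.median(M[:,2]))
    L=P[(P[:,2]>12)&(P[:,2]<35)&(lum>0)];print(' raised',L[:,:3].min(0),L[:,:3].max(0),len(L))
E
python3 m.py
```

```text
scene handle [338 248  32  16 263] [353.2 255.5] depth xyz med [486.7 223.   21.4] top [21.4 25.9 27.8]
  rect ((486.684814453125, 222.70831298828125), (27.43983268737793, 108.41678619384766), 67.59210205078125)
scene knob [284 176   6  11  49] [286.4 180.4] depth xyz med [ 495.6 -103.4  123.9] top [123.9 131.4 132.7]
  top c [ 493.18016357 -106.88779071  130.42260916] 17
scene dish [243 177  36  30 819] [260.8 191.1] depth xyz med [ 591.2 -123.6  119. ] top [119.  138.4 142.2]
  rim [ 601.04963298 -113.16725488  139.64064991] ((600.785888671875, -105.06735229492188), 65.0431137084961) lugmost [595.22951508 -41.42947874 145.52400724]
side handle [286 163  30  11 190] [300.2 168. ] depth xyz med [482.7 213.4  22.9] top [22.9 29.3 32.3]
  rect ((483.6929016113281, 216.95858764648438), (29.539329528808594, 106.44573211669922), 67.57228088378906)
side knob [322 216   7  12  72] [324.7 221.6] depth xyz med [ 488.1 -119.4  122.2] top [122.2 134.  135.5]
  top c [ 488.95458635 -114.26421294  132.78535285] 22
side dish [ 339  194   52   34 1188] [361.5 209.8] depth xyz med [609.4 -99.8 123.7
[... 213 characters left out ...]
58630646, 220.29304935,  14.06756402]), np.float64(0.43531076617877196))
scene wheel ((598.7244873046875, -105.66932678222656), 125.8531265258789) 89.44716480650186 1971
 mat ((501.8124084472656, 169.90933227539062), (281.0546569824219, 265.8669128417969), 73.05424499511719) 4.0557395676939905
 raised [429.63463126 146.68984844  12.00101529] [612.62261176 253.20023239  29.30203131] 494
side wheel ((597.4073486328125, -109.73173522949219), 126.88690185546875) 91.6528740679189 2157
 mat ((520.5777587890625, 222.1324005126953), (168.38479614257812, 259.4912414550781), 73.35009765625) 7.7329601254375575
 raised [381.01796337 109.67067498  12.04250807] [666.32483838 359.63033814  34.63996298] 520
```

```bash
python3 - <<'E'
from h import *
F={n:np.load(n+'0.npz') for n in('scene','side')}
for n,k,b in [('side','bottle',(370,284,398,326)),('scene','bottle',(207,134,229,176)),('side','jar',(328,298,350,325)),('side','cup',(363,140,388,175)),('side','lamp',(440,238,500,320)),('scene','lamp',(135,150,180,205)),('side','pink',(240,240,312,278))]:
    f=F[n];a,bb,c,d=b
    P=np.array([dep(f,x,y) for y in range(bb,d) for x in range(a,c) if f['depth'][y,x]>0]);P=P[P[:,2]>12]
    print(n,k,P.min(0).round(),P.max(0).round(),np.median(P,0).round())
E
```

```text
side bottle [ 555. -440.   12.] [ 618. -376.  196.] [ 577. -423.  117.]
scene bottle [ 560. -421.   13.] [ 622. -366.  194.] [ 598. -384.   99.]
side jar [ 434. -409.   12.] [ 491. -352.   79.] [ 460. -391.   69.]
side cup [704. 129.  12.] [798. 314. 116.] [738. 152. 102.]
side lamp [ 754. -475.   12.] [ 924. -317.  241.] [ 823. -402.   28.]
scene lamp [ 760. -469.   12.] [ 893. -308.  237.] [ 823. -392.  127.]
side pink [ 216. -554.   12.] [423. -66. 606.] [ 256. -514.  582.]
```

send_rows --steps '[[[0,0,-0.5,-1,0],[0,0,-0.5,-1,0],[0.5,-0.5,0,-1,0],[0.5,-0.5,0,-1,0],[0,0,0,-1,0]]]'

```text
time_s: 0.52
ee_pos: [218.4, -473.4, 214.5]
ee_rot: [-179.8, -0.2, 56.5]
force: [-0.5, 0.4, -0.6]
gripper_width: 60.8
gripper_force: 0.0
```

```bash
cat > plan.py <<'E'
from h import *
def rows(wps,yaw0,g=0,p0=None,dec=3):
    """wps: list of (x,y,z,yaw,nrows); straight segments, returns rows"""
    if p0 is None: p0=env.state()['ee_pos']
    p=np.array(p0,float);yaw=yaw0;out=[]
    for x,y,z,yw,n in wps:
        t=np.array([x,y,z],float);a=p.copy();ya=yaw
        for i in range(n):
            s=(i+1)/n;q=a+(t-a)*s;d=q-p;c,sn=np.cos(np.radians(yaw)),np.sin(np.radians(yaw))
            dy=ya+(yw-ya)*s-yaw
            r=[(c*d[0]+sn*d[1])/40,(sn*d[0]-c*d[1])/40,-d[2]/40,-np.radians(dy)/.12]
            r=np.round(r,dec);out.append(list(map(float,r))+[g])
            dd=r[:3]*40;p=p+np.array([c*dd[0]+sn*dd[1],sn*dd[0]-c*dd[1],-dd[2]]);yaw+=-np.degrees(r[3]*.12)
    return out,p,yaw
def show(o):
    for i in range(0,len(o),5): print('[',o[i:i+5],']')
E
python3 - <<'E'
from plan import *
s=env.state();print(s['ee_pos'],s['ee_rot'])
o,p,y=rows([(469,-139,200,157.6,15),(469,-139,112,157.6,4)],s['ee_rot'][2],dec=2);show(o);print(p,y)
E
```

```text
[ 218.42051868 -473.39723644  214.45631511] [-179.84824186   -0.18027416   56.49350606]
[ [[0.7, 0.04, 0.02, -0.98, 0], [0.68, 0.12, 0.03, -0.98, 0], [0.67, 0.2, 0.02, -0.98, 0], [0.64, 0.28, 0.03, -0.98, 0], [0.6, 0.35, 0.02, -0.98, 0]] ]
[ [[0.55, 0.42, 0.02, -0.98, 0], [0.51, 0.48, 0.03, -0.98, 0], [0.44, 0.54, 0.02, -0.98, 0], [0.37, 0.59, 0.03, -0.98, 0], [0.31, 0.62, 0.02, -0.98, 0]] ]
[ [[0.23, 0.66, 0.03, -0.98, 0], [0.15, 0.68, 0.02, -0.98, 0], [0.07, 0.69, 0.02, -0.98, 0], [-0.01, 0.7, 0.03, -0.98, 0], [-0.09, 0.69, 0.02, -0.99, 0]] ]
[ [[-0.0, -0.0, 0.55, 0.0, 0], [-0.0, -0.0, 0.55, 0.0, 0], [-0.0, -0.0, 0.55, 0.0, 0], [-0.0, -0.0, 0.55, 0.0, 0]] ]
[ 468.9380755  -138.92591732  112.05631511] 157.63201605792813
```

send_rows --steps '[[[0.7,0.04,0.02,-0.98,0],[0.68,0.12,0.03,-0.98,0],[0.67,0.2,0.02,-0.98,0],[0.64,0.28,0.03,-0.98,0],[0.6,0.35,0.02,-0.98,0]]]'

```text
time_s: 0.93
ee_pos: [303.2, -365.7, 209.2]
ee_rot: [-180.0, -0.0, 90.1]
force: [0.5, -1.0, -0.3]
gripper_width: 27.2
gripper_force: 0.0
```

send_rows --steps '[[[0.55,0.42,0.02,-0.98,0],[0.51,0.48,0.03,-0.98,0],[0.44,0.54,0.02,-0.98,0],[0.37,0.59,0.03,-0.98,0],[0.31,0.62,0.02,-0.98,0]]]'

```text
time_s: 1.35
ee_pos: [387.7, -255.1, 204.5]
ee_rot: [-180.0, -0.0, 123.8]
force: [-0.1, -0.2, -0.4]
gripper_width: 0.5
gripper_force: 0.0
```

send_rows --steps '[[[0.23,0.66,0.03,-0.98,0],[0.15,0.68,0.02,-0.98,0],[0.07,0.69,0.02,-0.98,0],[-0.01,0.7,0.03,-0.98,0],[-0.09,0.69,0.02,-0.99,0]]]'

```text
time_s: 1.77
ee_pos: [471.9, -144.1, 199.6]
ee_rot: [-180.0, -0.0, 157.6]
force: [0.6, -1.2, 0.2]
gripper_width: 0.7
gripper_force: 0.0
```

send_rows --steps '[[[0,0,0,0,0]]]'

```text
time_s: 1.85
ee_pos: [473.7, -142.1, 199.4]
ee_rot: [179.9, -0.0, 157.6]
force: [0.1, -0.3, -0.1]
gripper_width: 0.6
gripper_force: 0.0
```

```bash
python3 - <<'E'
from h import *
w=grab('wrist');save(w,'w1.png');np.savez('w1.npz',**w)
s=env.state();print(s['ee_pos'],s['ee_rot'],s['qpos'],s['time_s'])
a=grab('side');save(a,'s1.png');np.savez('s1.npz',**a)
E
```

```text
[ 472.24247936 -143.80776612  199.4323519 ] [ 1.79998266e+02 -6.24070192e-02  1.57398096e+02] [-1.82763533e+01  1.00635099e+01  9.72857115e+01  6.74001408e-03
  7.27128772e+01 -8.56764547e+01] 1.9
```

View pics/w1.png

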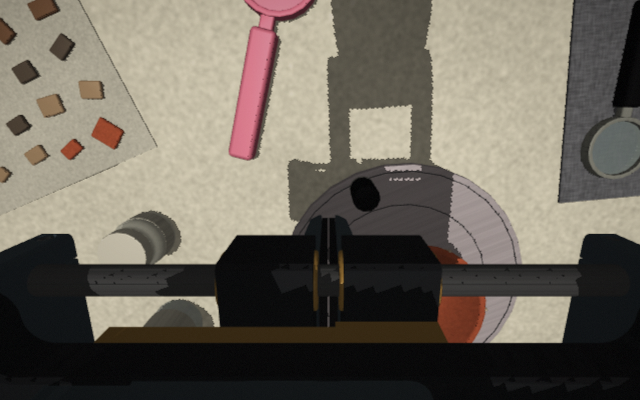

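The wrist view shows the shut fingers at (328,230), the knob top at (365,190) and the magnifier's lens at (618,145).

```bash
python3 - <<'E'
from h import *
w=np.load('w1.npz');g=w['pixels'].max(2)
m=np.zeros(g.shape,np.uint8);m[170:215,345:385]=g[170:215,345:385]<12
n,l,st,ce=cv2.connectedComponentsWithStats(m);i=1+st[1:,4].argmax();print(st[i],ce[i])
P=np.array([dep(w,x,y) for y,x in zip(*np.where(l==i)) if w['depth'][y,x]>0]);T=P[P[:,2]>124];print('knob top',T.mean(0),cv2.minEnclosingCircle(T[:,:2].astype(np.float32)))
# wheel head by wrist
Q=np.array([dep(w,x,y) for y in range(160,235) for x in range(280,530) if w['depth'][y,x]>0]);W=Q[abs(Q[:,2]-90)<4];print('wheel z',np.median(W[:,2]),cv2.minEnclosingCircle(W[:,:2].astype(np.float32)))
L=np.array([dep(w,x,y) for y in range(95,190) for x in range(570,640) if w['depth'][y,x]>0]);print(np.percentile(L[:,2],[5,50,95]))
# wheel-axis using side/scene rim contours fit (ellipse rays on z=90)
for nme,(a,b,c,d) in {'scene':(215,165,310,245),'side':(310,180,405,260)}.items():
    f=np.load(nme+'0.npz')
    P=np.array([dep(f,x,y) for y in range(b,d) for x in range(a,c) if f['depth'][y,x]>0]);W=P[(P[:,2]>84)&(P[:,2]<96)][:,:2]
    h=cv2.convexHull(W.astype(np.float32))[:,0]
    A=np.c_[2*h,np.ones(len(h))];s=np.linalg.lstsq(A,(h**2).sum(1),rcond=None)[0];print(nme,s[:2],np.sqrt(s[2]+s[0]**2+s[1]**2))
E
```

```text
[351 178  28  33 694] [364.29682997 194.0778098 ]
knob top [ 489.02886215 -113.91641066  129.44210998] ((489.5395202636719, -113.7951889038086), 11.199369430541992)
wheel z 89.88441981633659 ((550.2369384765625, -91.63072204589844), 111.06705474853516)
[ 2.8958433  10.24861468 18.38582421]
scene [ 598.956796   -106.10518051] 124.79264853897251
side [ 597.80064549 -109.91771835] 125.34396433358351
```

send_rows --steps '[[[0.05,0,0.7,0,0],[0,0,0.7,0,0],[0,0,0.7,0,0],[0,0,0.18,0,0],[0,0,0,0,0]]]'

```text
time_s: 2.37
ee_pos: [467.4, -145.0, 107.1]
ee_rot: [-180.0, -0.3, 157.1]
force: [0.5, -0.4, 0.0]
gripper_width: 0.5
gripper_force: 0.0
```

send_rows --steps '[[[0,0.05,0,0,0],[0,0.05,0,0,0],[0,0.06,0,0,0],[0,0.08,0,0,0],[0,0.1,0,0,0]]]'

```text
time_s: 2.78
ee_pos: [475.7, -132.0, 109.8]
ee_rot: [180.0, 0.1, 157.2]
force: [-0.3, 0.9, -0.2]
gripper_width: 0.1
gripper_force: 0.0
```

send_rows --steps '[[[0,0.12,0,0,0],[0,0.14,0,0,0],[0,0.16,0,0,0],[0,0.18,0,0,0],[0,0.2,0,0,0]]]'

```text
time_s: 3.2
ee_pos: [487.6, -101.9, 108.8]
ee_rot: [-180.0, -0.0, 157.2]
force: [0.7, 0.1, -0.3]
gripper_width: 0.4
gripper_force: 0.0
```

send_rows --steps '[[[0,0.22,0,0,0],[0,0.22,0,0,0],[0,0.05,0,0,0],[0,-0.2,-0.1,0,0],[0,0,-0.8,0,0.7]]]'

```text
time_s: 3.62
ee_pos: [487.4, -91.9, 140.7]
ee_rot: [-179.8, -0.7, 157.3]
force: [-0.4, -0.1, -0.3]
gripper_width: 4.6
gripper_force: 0.0
```

send_rows --steps '[[[0,0,-0.9,0,0.7],[-0.1,0.5,-0.3,0,0.7],[-0.1,0.9,0,0,0.7],[-0.1,0.9,0,0,0.7]]]'

```text
time_s: 3.95
ee_pos: [539.5, -12.5, 194.9]
ee_rot: [180.0, 0.2, 157.0]
force: [0.4, -0.7, -0.3]
gripper_width: 31.1
gripper_force: 0.0
```

```bash
cat > wheel.py <<'E'
from h import *
AX=np.array([598.4,-108.])
def cloud(f,box=None):
    v,u=np.where(f['depth']>0);d=f['depth'][v,u]
    K=f['intrinsics'];T=f['cam_to_world']
    p=np.linalg.solve(K,np.stack([u,v,np.ones_like(u)]).astype(float))*d
    return (T[:3,:3]@p).T+T[:3,3],f['pixels'][v,u]
def ang(f):
    P,c=cloud(f);hsv=cv2.cvtColor(c[None],cv2.COLOR_RGB2HSV)[0].astype(int)
    r=P[:,:2]-AX;q=np.hypot(*r.T);o={}
    m=(hsv[:,1]>120)&(hsv[:,0]<14)&(P[:,2]>136)&(P[:,2]<150)&(q>70)&(q<100)
    if m.sum()>4: o['lug']=(np.degrees(np.arctan2(*(r[m].mean(0)[::-1]))),np.hypot(*r[m].mean(0)),int(m.sum()))
    m=(hsv[:,2]<45)&(P[:,2]>105)&(P[:,2]<136)&(q>90)&(q<128)
    if m.sum()>4: o['knob']=((np.degrees(np.arctan2(*(r[m].mean(0)[::-1]))))%360-180,np.hypot(*r[m].mean(0)),int(m.sum()))
    return o
def log():
    import json
    for n in('scene','side'):
        t=env.state()['time_s'];f=grab(n);o=ang(f)
        print(round(t,3),n,{k:np.round(v,1).tolist() for k,v in o.items()})
        open('log.txt','a').write(json.dumps([t,n,{k:[float(x) for x in v] for k,v in o.items()}])+'\n')
E
python3 - <<'E'
from wheel import *
for n in('scene','side'): print(n,ang(np.load(n+'0.npz')))
log();s=env.state();print(s['ee_pos'],s['ee_rot'],s['gripper_width'])
from plan import *
o,p,y=rows([(489,218.5,130,157.6,7)],s['ee_rot'][2],g=.7,dec=2);show(o);print(p,y)
E
```

```text
scene {'lug': (np.float64(2.8578267279509517), np.float64(81.33402158972358), 68), 'knob': (np.float64(-1.8440484439602756), np.float64(104.29571585814327), 37)}
side {'lug': (np.float64(-3.907808589421167), np.float64(81.35862681805028), 85), 'knob': (np.float64(4.964227901449533), np.float64(111.2158028830148), 54)}
3.95 scene {'lug': [3.7, 81.6, 71.0], 'knob': [-1.9, 104.7, 39.0]}
4.0 side {'lug': [-4.1, 81.1, 87.0], 'knob': [4.9, 111.1, 52.0]}
[540.54428272  -9.08585412 193.25096907] [1.79886767e+02 8.51816705e-02 1.57417810e+02] 38.8089658704926
[ [[0.48, 0.68, 0.23, -0.0, 0.7], [0.48, 0.68, 0.22, -0.01, 0.7], [0.49, 0.68, 0.23, -0.0, 0.7], [0.48, 0.68, 0.22, -0.01, 0.7], [0.48, 0.68, 0.23, 0.0, 0.7]] ]
[ [[0.48, 0.68, 0.23, -0.0, 0.7], [0.48, 0.68, 0.22, -0.01, 0.7]] ]
[488.8826438  218.40974331 130.05096907] 157.62407494211647
```

```bash
python3 - <<'E'
from wheel import *
f=grab('side');cv2.imwrite('pics/s2.png',cv2.resize(f['pixels'][130:310,240:440,::-1],None,fx=3,fy=3));print(ang(f))
E
```

```text
{'lug': (np.float64(-4.1871668376228195), np.float64(81.34118939750361), 84), 'knob': (np.float64(5.214142495326541), np.float64(111.28909948328041), 57)}
```

View pics/s2.png

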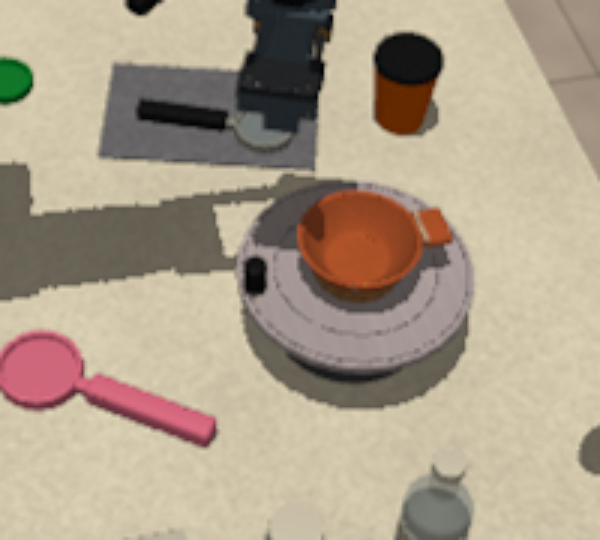

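```bash
python3 - <<'E'
from wheel import *
def proj(f,p):
    T=np.linalg.inv(f['cam_to_world']);q=f['intrinsics']@(T[:3,:3]@np.array(p)+T[:3,3]);return (q[:2]/q[2]).round(1),q[2].round(1)
w=np.load('w1.npz');s=np.load('s1.npz')
tcp=[472.2,-143.8,199.4]
print('wrist',proj(w,tcp),'side',proj(s,tcp), 'knobtop', proj(w,[489,-114,130]),proj(s,[489,-114,130]))
P,c=cloud(s);m=(np.hypot(*(P[:,:2]-tcp[:2]).T)<50)&(P[:,2]>150)&(P[:,2]<260);Q=P[m];print(len(Q));
for z in range(180,260,10):
    q=Q[(Q[:,2]>=z)&(Q[:,2]<z+10)]
    if len(q):print(z,len(q),q.min(0).round(),q.max(0).round())
print(Q[:,2].min())
# wrist depth around finger pixels
print(w['depth'][200:240:5,328], w['depth'][235,300:360:6])
E
```

```text
wrist (array([325.2, 218.5]), np.float64(220.6)) side (array([322.4, 212.3]), np.float64(1429.1)) knobtop (array([365.7, 197.5]), np.float64(288.9)) (array([324.7, 218.3]), np.float64(1503.3))
0Traceback (most recent call last):
  File "<stdin>", line 11, in <module>
    return umr_minimum(a, axis, None, out, keepdims, initial, where)
ValueError: zero-size array to reduction operation minimum which has no identity
```

```bash
python3 - <<'E'
from wheel import *
from plan import *
w=np.load('w1.npz')
print(w['depth'][200:250:5,322].round(), w['depth'][200:250:5,334].round(),w['depth'][228,304:360:4].round())
s=env.state();o,p,y=rows([(469,-147,195,157.6,5),(469,-147,108,157.6,4)],s['ee_rot'][2],g=0,dec=2);show(o);print(p,y,s['ee_pos'])
E
```

```text
[332. 333. 334. 334. 176. 169. 161. 155. 149. 142.] [331. 332. 333. 335. 176. 167. 161. 155. 149. 143.] [339. 161. 159. 161. 160. 164. 338. 165. 161. 160. 159. 160. 338. 340.]
[ [[0.06, -0.76, -0.01, -0.01, 0], [0.06, -0.77, -0.01, -0.0, 0], [0.07, -0.76, -0.01, -0.01, 0], [0.06, -0.76, -0.01, -0.01, 0], [0.07, -0.76, -0.01, -0.0, 0]] ]
[ [[-0.0, -0.0, 0.54, -0.0, 0], [-0.0, -0.0, 0.55, -0.0, 0], [-0.0, -0.0, 0.54, -0.0, 0], [-0.0, -0.0, 0.54, -0.0, 0]] ]
[ 468.89662063 -146.84854361  108.09944011] 157.59027060943617 [539.09039015 -10.9714659  192.89944011]
```

```bash
python3 - <<'E'
from wheel import *
w=np.load('w1.npz');print(w['cam_to_world'].round(3),w['intrinsics'])
for v in (220,230,240): print(dep(w,322,v).round(1),dep(w,334,v).round(1))
E
```

```text
[[ 3.81000e-01  8.93000e-01  2.37000e-01  4.08763e+02]
 [ 9.24000e-01 -3.69000e-01 -9.50000e-02 -1.16207e+02]
 [ 2.00000e-03  2.56000e-01 -9.67000e-01  4.09319e+02]
 [ 0.00000e+00  0.00000e+00  0.00000e+00  1.00000e+00]] [[340.32058538   0.         328.0052646 ]
 [  0.         340.32058538 198.19055053]
 [  0.           0.           1.        ]]
[ 459.5 -140.1  241.8] [ 461.8 -134.3  242.1]
[ 459.4 -139.8  257.4] [ 461.5 -134.5  257.5]
[ 459.5 -139.6  269.8] [ 461.5 -134.8  269.9]
```

send_rows --steps '[[[0.06,-0.76,-0.01,-0.01,0],[0.06,-0.77,-0.01,0,0],[0.07,-0.76,-0.01,-0.01,0],[0.06,-0.76,-0.01,-0.01,0],[0.07,-0.76,-0.01,0,0]]]'

```text
time_s: 4.52
ee_pos: [465.9, -149.7, 194.9]
ee_rot: [-179.9, -0.0, 157.4]
force: [0.1, 0.0, 0.5]
gripper_width: 15.2
gripper_force: 0.0
```

send_rows --steps '[[[0,0,0.54,0,0],[0,0,0.55,0,0],[0,0,0.54,0,0],[0,0,0.54,0,0],[0,0,0,0,0]]]'

```text
time_s: 4.93
ee_pos: [463.6, -147.7, 104.5]
ee_rot: [-179.9, -0.5, 157.3]
force: [0.1, 0.6, 0.7]
gripper_width: 0.3
gripper_force: 0.0
```

```bash
python3 - <<'E'
from wheel import *
f=grab('scene');g=grab('wrist');s=env.state();print(s['ee_pos'],s['ee_rot'])
np.savez('sc3.npz',**f)
a=cv2.resize(f['pixels'][120:240,200:330],(520,480));b=cv2.resize(g['pixels'],(280,175));im=np.zeros((480,800,3),np.uint8);im[:,:520]=a;im[:175,520:]=b
cv2.imwrite('pics/c3.png',im[...,::-1])
P,c=cloud(f);tcp=s['ee_pos'];m=(np.hypot(*(P[:,:2]-tcp[:2]).T)<40)&(P[:,2]>98)&(P[:,2]<220);Q=P[m]
for z in range(100,220,10):
    q=Q[(Q[:,2]>=z)&(Q[:,2]<z+10)]
    if len(q):print(z,len(q),q.min(0).round(),q.max(0).round())
E
```

```text
[ 467.02465202 -148.25388381  108.12220299] [-1.79963207e+02 -7.59144713e-02  1.57367502e+02]
120 4 [ 480. -121.  126.] [ 490. -114.  129.]
130 1 [ 484. -114.  131.] [ 484. -114.  131.]
140 9 [ 450. -147.  142.] [ 480. -134.  149.]
150 12 [ 453. -139.  150.] [ 481. -129.  159.]
```

View pics/c3.png

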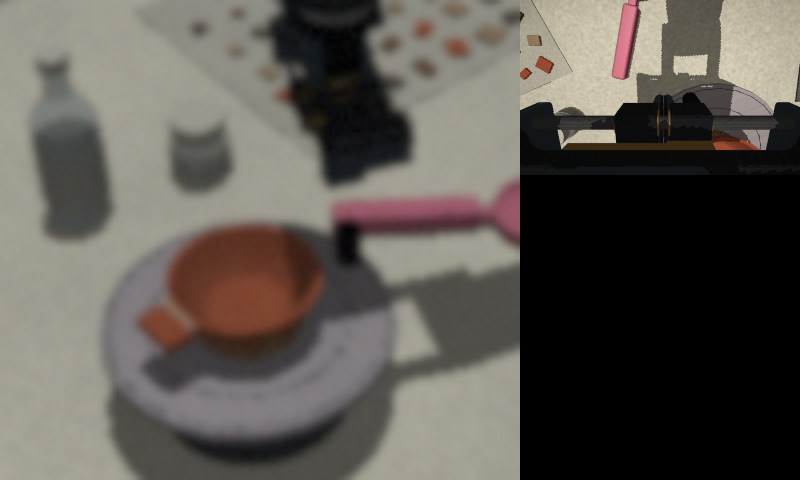

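Gripper bottom in the scene crop is at about (370,175), well above the knob at (345,240). So the tips stand higher than the reported TCP, which explains the miss. I'll measure that offset.

```bash
python3 - <<'E'
from wheel import *
def low(f,tcp,R=70):
    P,c=cloud(f);m=(np.hypot(*(P[:,:2]-tcp[:2]).T)<R)&(c.max(1)<70)&(P[:,2]>30)&(P[:,2]<tcp[2]+120);z=np.sort(P[m][:,2]);return (z[:8]-tcp[2]).round(1),len(z)
for n in('scene0','side0'): print(n,low(np.load(n+'.npz'),np.array([212.5,-533.8,173.7])))
print('sc3',low(np.load('sc3.npz'),np.array([467,-148.2,108.1]),35))
w=np.load('w1.npz');P,c=cloud(w);tcp=np.array([472.2,-143.8,199.4]);Q=P[(np.hypot(*(P[:,:2]-tcp[:2]).T)<40)&(P[:,2]>150)&(P[:,2]<300)]
t=(Q-tcp)@np.array([[-.925,.381,0],[.381,.925,0],[0,0,1]]).T
i=np.argsort(t[:,2])[:12];print(t[i].round(1))
E
```

```text
scene0 (array([36. , 36.3, 40.4, 40.9, 41. , 42.4, 42.7, 43.1]), 200)
side0 (array([44.1, 45.1, 46.2, 53.2, 58.3, 58.8, 66.8, 68.2]), 9)
sc3 (array([-24.3, -23.5, -22.1, -21.6, -21.3, -20.9, -20.8, -20.8]), 34)
[[13.   4.4 38.7]
 [13.1  4.9 38.9]
 [13.1  0.7 39. ]
 [13.2  2.8 39.1]
 [13.2  3.3 39.3]
 [13.3 -0.9 39.5]
 [13.3 -0.4 39.6]
 [13.4  1.2 39.7]
 [14.5 -3.  39.7]
 [13.4  3.8 39.8]
 [12.9  0.1 39.8]
 [13.5  0.1 40.1]]
```

send_rows --steps '[[[0,0,0.47,0,0],[0,0,0.47,0,0],[0,0.15,0,0,0],[0,0.15,0,0,0],[0,0.05,0,0,0]]]'

```text
time_s: 5.45
ee_pos: [475.0, -134.2, 72.2]
ee_rot: [180.0, 0.2, 157.4]
force: [0.1, 0.4, 1.2]
gripper_width: 0.6
gripper_force: 0.0
```

send_rows --steps '[[[0,0.05,0,0,0],[0,0.06,0,0,0],[0,0.08,0,0,0],[0,0.1,0,0,0],[0,0.12,0,0,0]]]'

```text
time_s: 5.87
ee_pos: [479.8, -119.1, 70.7]
ee_rot: [-180.0, 0.0, 157.4]
force: [0.3, -0.1, -0.3]
gripper_width: 0.2
gripper_force: 0.1
```

send_rows --steps '[[[0,0.14,0,0,0],[0,0.16,0,0,0],[0,0.18,0,0,0],[0,0.2,0,0,0],[0,0.22,0,0,0]]]'

```text
time_s: 6.28
ee_pos: [493.7, -85.3, 70.4]
ee_rot: [-180.0, -0.0, 157.4]
force: [0.4, -0.0, 0.8]
gripper_width: 0.8
gripper_force: 0.1
```

send_rows --steps '[[[0,0.22,0,0,0],[0,0.05,0,0,0],[0,-0.3,-0.1,0,0],[0,0,-0.8,0,0],[0,0,-0.9,0,0]]]'

```text
time_s: 6.7
ee_pos: [490.5, -87.7, 141.4]
ee_rot: [-179.9, -0.4, 157.4]
force: [-0.3, -0.4, 0.2]
gripper_width: 0.8
gripper_force: 0.0
```

```bash
python3 - <<'E'
from wheel import *
log();log();s=env.state();print(s['ee_pos'],s['ee_rot'])
from plan import *
o,p,y=rows([(489,190,150,157.6,8)],s['ee_rot'][2],g=.7,dec=2);show(o);print(p,y)
E
```

```text
6.7 scene {'lug': [-46.3, 79.0, 51.0], 'knob': [-53.3, 110.6, 56.0]}
6.75 side {'lug': [-56.1, 84.1, 111.0]}
6.8 scene {'lug': [-53.1, 81.0, 45.0], 'knob': [-58.8, 111.6, 62.0]}
6.85 side {'lug': [-61.4, 83.9, 115.0], 'knob': [-59.1, 96.9, 5.0]}
[493.35673909 -87.99567352 143.54195091] [1.79993090e+02 1.51164577e-01 1.57397729e+02]
[ [[0.35, 0.8, -0.02, -0.0, 0.7], [0.34, 0.79, -0.02, -0.01, 0.7], [0.35, 0.8, -0.02, -0.0, 0.7], [0.34, 0.8, -0.02, -0.0, 0.7], [0.35, 0.8, -0.02, -0.01, 0.7]] ]
[ [[0.34, 0.79, -0.02, -0.0, 0.7], [0.35, 0.8, -0.02, -0.01, 0.7], [0.34, 0.8, -0.02, 0.0, 0.7]] ]
[489.10044254 190.02820618 149.94195091] 157.60399374924518
```

send_rows --steps '[[[0.35,0.8,-0.02,0,0.6],[0.34,0.8,-0.02,0,0.6],[0.35,0.8,-0.02,0,0.6],[0.34,0.8,-0.02,0,0.6],[0.35,0.8,-0.02,0,0.6]]]'

```text
time_s: 7.32
ee_pos: [489.2, 87.9, 145.1]
ee_rot: [-179.9, -0.1, 157.4]
force: [1.2, 0.3, 0.2]
gripper_width: 30.8
gripper_force: 0.0
```

send_rows --steps '[[[0.34,0.8,0.4,0,0.6],[0.45,0.9,0.4,0,0.6],[0.5,1,0.2,0,0.6],[0.15,0.45,0,0,0.6],[0,0,0,0,0.6]]]'

```text
time_s: 7.73
ee_pos: [484.8, 223.2, 105.5]
ee_rot: [-179.9, -0.2, 157.7]
force: [-0.1, 0.1, 0.1]
gripper_width: 54.8
gripper_force: 0.0
```

```bash
python3 - <<'E'
from wheel import *
s=env.state();w=grab('wrist');np.savez('w4.npz',**w);save(w,'w4.png')
log()
print(s['ee_pos'],s['ee_rot'],s['gripper_width'])
P,c=cloud(w);m=(c.max(1)<45)&(P[:,2]>12)&(P[:,2]<32)&(np.hypot(P[:,0]-489,P[:,1]-218)<90);Q=P[m]
print(m.sum(),np.percentile(Q[:,2],[10,50,90]),cv2.minAreaRect(Q[:,:2].astype(np.float32)))
E
```

```text
7.783 scene {'lug': [-112.1, 81.9, 35.0], 'knob': [-114.2, 116.2, 50.0]}
7.833 side {'lug': [-114.8, 84.6, 120.0], 'knob': [-117.1, 102.6, 52.0]}
[484.82564005 223.20342072 105.49164976] [-1.79910209e+02 -1.60148371e-01  1.57664944e+02] 54.84316675239276
2581 [22.04933286 23.53902299 24.52159408] ((484.2958679199219, 217.68460083007812), (21.806594848632812, 108.48636627197266), 67.53975677490234)
```

View pics/w4.png

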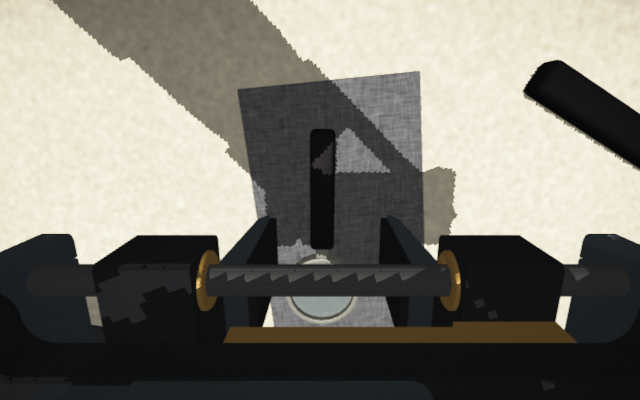

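The wrist view shows the handle from (322,130) to (322,248), between the open fingers at (275,220) and (383,220), and the lens at (322,288). The handle needs about a 6 mm sideways fix. I'll go down and grip.

send_rows --steps '[[[-0.08,-0.07,0.8,0,0.6],[-0.08,-0.08,0.8,0,0.6],[0,0,0.8,0,0.6],[0,0,0.5,0,0.6],[0,0,0.2,0,0.6]]]'

```text
time_s: 8.3
ee_pos: [487.3, 209.3, -19.2]
ee_rot: [-179.7, -0.2, 157.3]
force: [0.6, -0.3, 0.0]
gripper_width: 54.6
gripper_force: 0.0
```

send_rows --steps '[[[0,0,0.15,0,0.6],[0,0,0.1,0,0.6],[0,0,0,0,0.6]]]'

```text
time_s: 8.55
ee_pos: [490.2, 211.9, -25.9]
ee_rot: [180.0, 0.0, 157.4]
force: [0.8, 0.9, -0.4]
gripper_width: 54.6
gripper_force: 0.0
```

send_rows --steps '[[[0,0,0,0,0.1],[0,0,0,0,0.1],[0,0,0,0,0.1],[0,0,0,0,0.1],[0,0,0,0,0.1]]]' --squeeze 40

```text
time_s: 8.97
ee_pos: [490.1, 212.7, -25.8]
ee_rot: [179.9, 0.0, 157.4]
force: [-0.2, 1.2, 0.7]
gripper_width: 24.3
gripper_force: 0.7
```

```bash
python3 - <<'E'
from wheel import *
log();s=env.state();print(s['ee_pos'],s['ee_rot'],s['gripper_width'],s['gripper_force'])
import json
L=[json.loads(l) for l in open('log.txt')][2:]
t=np.array([l[0] for l in L if 'lug' in l[2]]);a=np.unwrap(np.radians([l[2]['lug'][0] for l in L if 'lug' in l[2]]));print(t,np.degrees(a).round(1));print(np.polyfit(t,a,1))
E
```

```text
8.967 scene {'lug': [177.5, 80.8, 46.0], 'knob': [-176.6, 114.4, 48.0]}
9.017 side {'lug': [-178.4, 81.4, 96.0], 'knob': [172.3, 108.5, 60.0]}
[490.24158241 212.79581258 -25.80658582] [1.79930551e+02 5.52400137e-02 1.57429648e+02] 21.882922133429638 40.00014066696167
[6.7    6.75   6.8    6.85   7.7833 7.8333 8.9667 9.0167] [ -46.3  -56.1  -53.1  -61.4 -112.1 -114.8 -182.5 -178.4]
[-0.99480535  5.79269009]
```

send_rows --steps '[[[0,0,-0.15,0,0.1],[0,0,-0.5,0,0.1],[0,0,-0.8,0,0.1],[0,0,-0.8,0,0.1],[0,0,-0.8,0,0.1]]]'

```text
time_s: 9.48
ee_pos: [488.8, 211.8, 96.8]
ee_rot: [-179.9, -0.1, 157.4]
force: [1.4, 0.2, -1.8]
gripper_width: 21.7
gripper_force: 40.0
```

send_rows --steps '[[[-0.15,-0.3,-0.7,0,0.1],[-0.25,-0.6,-0.5,0,0.1],[-0.3,-0.8,-0.27,0,0.1],[-0.3,-0.8,0,0,0.1],[-0.3,-0.8,0,0,0.1]]]'

```text
time_s: 9.9
ee_pos: [486.7, 69.2, 155.6]
ee_rot: [180.0, 0.1, 157.5]
force: [-0.2, -0.0, -2.0]
gripper_width: 21.5
gripper_force: 40.0
```

send_rows --steps '[[[-0.35,-0.8,0,0,0.1],[-0.35,-0.8,0,0,0.1],[-0.2,-0.6,0,0,0.1],[-0.1,-0.3,0,0,0.1],[0,0,0,0,0.1]]]'

```text
time_s: 10.32
ee_pos: [484.6, -39.8, 154.4]
ee_rot: [-179.9, -0.0, 157.2]
force: [0.1, 0.2, -1.4]
gripper_width: 21.8
gripper_force: 40.0
```

```bash
python3 - <<'E'
from wheel import *
s=env.state();print(s['time_s'],s['ee_pos'],s['ee_rot'],s['gripper_width'])
a=grab('scene');b=grab('side');w=grab('wrist')
for n,f in(('sc5',a),('si5',b),('w5',w)):
    np.savez(n+'.npz',**f)
    if n!='w5':
        print(ang(f))
im=np.hstack([cv2.resize(a['pixels'][130:290,180:380],(400,320)),cv2.resize(b['pixels'][110:270,260:460],(400,320))])
cv2.imwrite('pics/c5.png',im[...,::-1])
E
```

```text
10.3167 [484.64850071 -39.8045497  154.42683181] [-1.79909791e+02 -3.99342567e-02  1.57229935e+02] 21.84304280486922
{'lug': (np.float64(101.13775951335033), np.float64(82.28586770659665), 69), 'knob': (np.float64(108.21961068432893), np.float64(104.52356408265959), 33)}
{'knob': (np.float64(100.19434853938782), np.float64(117.11661894418815), 59)}
```

View pics/c5.png

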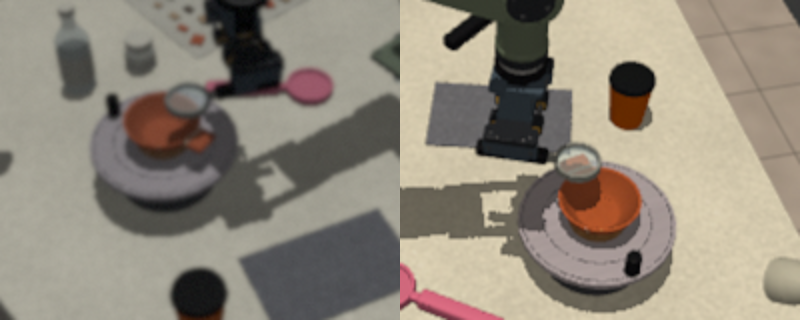

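The scene crop shows the lens at full-frame (274,179.5), level beside the lug. In the side crop it is at (349.5,190.5), with the knob at (376,242). The lens is held well, so I'll triangulate its offset and plan the tracking.

```bash
cat > trk.py <<'E'
from plan import *
from wheel import ang,AX
import json
from scipy.optimize import least_squares
PTS=[(6.7,-49.8),(6.8,-55.95),(7.783,-113.15),(7.833,-115.95),(8.967,-179.55),(9.017,-183.05),(10.317,-255.3)]
try: PTS+=[tuple(x) for x in json.load(open('pts.json'))]
except OSError: pass
def th(p,t):  # p: theta(8), omega(8), tau ; friction decel .0067 scaled
    d=np.asarray(t)-8.;tau=p[2];a=.5/tau;  # a/tau ratio = Tf/c = .5 rad/s
    return p[0]-.0+ np.sign(p[1])*((abs(p[1])+.5)*tau*(1-np.exp(-d/tau))-.5*d)
def fit():
    T=np.array(PTS);a=np.radians(T[:,1])
    s=least_squares(lambda p:np.r_[(th(p,T[:,0])-a)/.03,(p[2]-75)/20],[-2.2,-1.,75.]);return s.x,np.degrees(th(s.x,T[:,0])-a)
def addpt(t,deg,p):
    e=np.degrees(th(p,t));deg+=360*round((e-deg)/360)
    try:o=json.load(open('pts.json'))
    except OSError:o=[]
    o.append((t,deg));json.dump(o,open('pts.json','w'));return deg-e
def track(p,t0,p0,off,n,blend=0,z=None,yaw=157.4,lead=0.):
    """off: lens minus TCP"""
    w=[];p0=np.array(p0)
    for i in range(1,n+1):
        b=th(p,t0+i/12+lead);tg=np.r_[AX+78*np.array([np.cos(b),np.sin(b)]),142+50]-off
        s=min(1,i/blend) if blend else 1;s=s*s*(3-2*s)
        w.append((*(p0+(tg-p0)*s),yaw,1))
    return rows(w,yaw,g=.1,p0=p0,dec=2)
E
python3 - <<'E'
from trk import *
from wheel import *
a=np.load('sc5.npz');b=np.load('si5.npz')
L,e=tri(a,(274,179.5),b,(349.5,190.5));print('lens',L,e)
s=env.state();print(s['time_s'],s['ee_pos']);tcp0=np.array([484.65,-39.8,154.4]);print('off(t5)',L-tcp0,'off now',L-s['ee_pos'])
p,r=fit();print(p,r.round(1),'period now',2*np.pi/abs(p[1]))
# lens ring depth points for level check
for f in (a,b):
    P,c=cloud(f);m=(np.hypot(*(P[:,:2]-L[:2]).T)<40)&(P[:,2]>165)&(P[:,2]<215);Q=P[m];print(m.sum(),Q.mean(0).round(1),Q[:,2].min().round(),Q[:,2].max().round(),np.linalg.lstsq(np.c_[Q[:,:2]-L[:2],np.ones(len(Q))],Q[:,2],rcond=None)[0].round(3))
off=np.array([87.2,-34.3,36.8])
o,q,_=track(p,s['time_s'],s['ee_pos'],off,20,blend=11);show(o);print(q,s['time_s']+20/12)
E
```

```text
lens [571.51272887 -72.66313943 193.47022619] 5.516124398305498
10.4667 [485.21582812 -36.7329746  154.41833863]
off(t5) [ 86.86272887 -32.86313943  39.07022619] off now [ 86.29690076 -35.93016483  39.05188756]
[-2.18804574 -0.99942008 75.76465805] [-0.2  0.1  0.2  0.2 -0.7  0.   0.3] period now 6.286831153355846
340 [571.5 -69.3 193.3] 183.0 202.0 [-1.90000e-02 -2.00000e-02  1.93383e+02]
388 [568.9 -74.6 196.1] 185.0 207.0 [-3.00000e-03  1.20000e-02  1.96106e+02]
[ [[-0.0, 0.03, -0.0, -0.0, 0.1], [-0.02, 0.08, -0.0, -0.0, 0.1], [-0.06, 0.12, -0.0, -0.0, 0.1], [-0.09, 0.16, -0.01, -0.0, 0.1], [-0.14, 0.19, 0.0, -0.0, 0.1]] ]
[ [[-0.19, 0.18, -0.0, -0.0, 0.1], [-0.22, 0.18, -0.0, -0.0, 0.1], [-0.25, 0.15, -0.01, -0.0, 0.1], [-0.25, 0.11, 0.0, -0.0, 0.1], [-0.23, 0.04, 0.0, -0.0, 0.1]] ]
[ [[-0.18, -0.01, 0.0, -0.0, 0.1], [-0.14, -0.06, 0.0, -0.0, 0.1], [-0.13, -0.07, 0.0, -0.0, 0.1], [-0.13, -0.08, 0.0, -0.0, 0.1], [-0.12, -0.08, 0.0, -0.0, 0.1]] ]
[ [[-0.12, -0.1, 0.0, -0.0, 0.1], [-0.1, -0.11, 0.0, -0.0, 0.1], [-0.1, -0.11, 0.0, -0.0, 0.1], [-0.09, -0.12, 0.0, -0.0, 0.1], [-0.08, -0.13, 0.0, -0.0, 0.1]] ]
[588.39439782 -63.65104946 155.21833863] 12.133366666666666
```

send_rows --steps '[[[0,0.03,0,0,0.1],[-0.02,0.08,0,0,0.1],[-0.06,0.12,0,0,0.1],[-0.09,0.16,-0.01,0,0.1],[-0.14,0.19,0,0,0.1]]]'

```text
time_s: 10.88
ee_pos: [506.4, -19.6, 155.0]
ee_rot: [180.0, 0.0, 157.5]
force: [0.6, -0.1, -2.5]
gripper_width: 21.9
gripper_force: 40.0
```

send_rows --steps '[[[-0.19,0.18,0,0,0.1],[-0.22,0.18,0,0,0.1],[-0.25,0.15,-0.01,0,0.1],[-0.25,0.11,0,0,0.1],[-0.23,0.04,0,0,0.1]]]'

```text
time_s: 11.3
ee_pos: [559.9, -13.2, 155.1]
ee_rot: [180.0, 0.0, 157.5]
force: [0.7, 0.2, -1.0]
gripper_width: 21.7
gripper_force: 40.0
```

send_rows --steps '[[[-0.18,-0.01,0,0,0.1],[-0.14,-0.06,0,0,0.1],[-0.13,-0.07,0,0,0.1],[-0.13,-0.08,0,0,0.1],[-0.12,-0.08,0,0,0.1]]]'

```text
time_s: 11.72
ee_pos: [579.5, -36.3, 155.3]
ee_rot: [-180.0, -0.0, 157.4]
force: [-0.4, 0.3, -1.3]
gripper_width: 21.8
gripper_force: 40.0
```

send_rows --steps '[[[-0.12,-0.1,0,0,0.1],[-0.1,-0.11,0,0,0.1],[-0.1,-0.11,0,0,0.1],[-0.09,-0.12,0,0,0.1],[-0.08,-0.13,0,0,0.1]]]'

```text
time_s: 12.13
ee_pos: [588.9, -64.7, 155.3]
ee_rot: [-180.0, 0.0, 157.4]
force: [-0.4, -0.6, -1.3]
gripper_width: 21.6
gripper_force: 40.0
```

```bash
cat > step.py <<'E'
import sys
from trk import *
from wheel import *
off=np.array([87.2,-34.3,36.8]);cmd=np.array(eval(sys.argv[1]));n=int(sys.argv[2])
p,r=fit();s=env.state();t=s['time_s']
def lugxy(t): b=th(p,t);return AX+78*np.array([np.cos(b),np.sin(b)])
print('t',round(t,3),'ee',s['ee_pos'].round(1),'cmd',cmd.round(1),'lens-lug by ee',((s['ee_pos']+off)[:2]-lugxy(t)).round(1))
for nme in ('side','scene'):
    t=env.state()['time_s'];f=grab(nme);o=ang(f);print(nme,{k:np.round(v,1).tolist() for k,v in o.items()},'model',round(float(np.degrees(th(p,t))+360)%360,1))
    if len(o)==2 and min(v[2] for v in o.values())>25:
        d=[(o[k][0]-np.degrees(th(p,t))+180)%360-180 for k in o];m=np.mean(d);print('  err',np.round(d,1),addpt(t,np.degrees(th(p,t))+m,p))
    np.savez('last_%s.npz'%nme,**f)
p,r=fit();print(p.round(4),'omega now',2*np.pi/abs((th(p,t+.5)-th(p,t-.5))))
s=env.state();print('settled',s['time_s'],s['ee_pos'].round(1))
o,q,_=track(p,s['time_s'],cmd,off,n,blend=5);show(o);print(repr(q.round(2).tolist()))
E
python3 step.py '[588.39,-63.65,155.2]' 20
```

```text
t 12.133 ee [588.9 -64.7 155.3] cmd [588.4 -63.6 155.2] lens-lug by ee [ 0.3 -1.2]
side {'lug': [-4.4, 80.9, 57.0], 'knob': [10.1, 111.5, 56.0]} model 7.5
  err [-11.8   2.6] -4.622660435936325
scene {'lug': [8.9, 82.2, 47.0]} model 4.8
[-2.188  -0.9994 75.7647] omega now 6.837837147460224
settled 12.2333 [588.8 -65.2 155.3]
[ [[-0.01, -0.03, -0.0, -0.0, 0.1], [-0.06, -0.12, -0.0, -0.0, 0.1], [-0.08, -0.22, -0.0, -0.0, 0.1], [-0.07, -0.28, -0.0, -0.0, 0.1], [-0.04, -0.22, -0.0, -0.0, 0.1]] ]
[ [[-0.0, -0.15, -0.0, -0.0, 0.1], [0.0, -0.15, -0.0, -0.0, 0.1], [0.02, -0.14, -0.0, -0.0, 0.1], [0.04, -0.15, -0.0, -0.0, 0.1], [0.04, -0.14, -0.0, -0.0, 0.1]] ]
[ [[0.05, -0.13, -0.0, -0.0, 0.1], [0.06, -0.14, -0.0, -0.0, 0.1], [0.07, -0.12, -0.0, -0.0, 0.1], [0.08, -0.13, -0.0, -0.0, 0.1], [0.09, -0.11, -0.0, -0.0, 0.1]] ]
[ [[0.1, -0.11, -0.0, -0.0, 0.1], [0.11, -0.1, -0.0, -0.0, 0.1], [0.11, -0.09, -0.0, -0.0, 0.1], [0.12, -0.08, -0.0, -0.0, 0.1], [0.12, -0.08, -0.0, -0.0, 0.1]] ]
[519.34, -151.46, 155.2]
```

send_rows --steps '[[[-0.1,-0.3,0,0,0.1],[-0.07,-0.17,0,0,0.1],[-0.04,-0.14,0,0,0.1],[-0.03,-0.13,0,0,0.1],[-0.02,-0.13,0,0,0.1]]]'

```text
time_s: 12.65
ee_pos: [584.9, -100.9, 155.3]
ee_rot: [-180.0, 0.0, 157.4]
force: [0.4, -0.2, -0.8]
gripper_width: 21.5
gripper_force: 40.0
```

send_rows --steps '[[[0,-0.15,0,0,0.1],[0,-0.15,0,0,0.1],[0.02,-0.14,0,0,0.1],[0.04,-0.15,0,0,0.1],[0.04,-0.14,0,0,0.1]]]'

```text
time_s: 13.07
ee_pos: [569.6, -126.1, 155.3]
ee_rot: [-180.0, -0.0, 157.4]
force: [-0.1, -0.5, -1.5]
gripper_width: 21.5
gripper_force: 40.0
```

```bash
rm -f pts.json; cat > step.py <<'E'
import sys
from trk import *
from wheel import *
off=np.array([87.2,-34.3,36.8]);cmd=np.array(eval(sys.argv[1]));n=int(sys.argv[2]);cams=sys.argv[3].split(',')
p,r=fit()
L=[json.loads(l) for l in open('log.txt')][2:]
u=lambda a:np.array([np.cos(a),np.sin(a)])
BIAS={}
for c in('scene','side'):
    v=[k[1]*u(np.radians(k[0]+180))-110*u(th(p,t)+np.pi) for t,nn,o in L if nn==c and 'knob' in o and (k:=o['knob'])[2]>25];BIAS[c]=np.mean(v,0);print(c,'bias',BIAS[c].round(1),'spread',np.std(v,0).round(1))
s=env.state();t=s['time_s']
print('t',round(t,3),'ee-cmd',(s['ee_pos']-cmd).round(1),'lens-lug by ee',((s['ee_pos']+off)[:2]-AX-78*u(th(p,t))).round(1))
for nme in cams:
    t=env.state()['time_s'];f=grab(nme);o=ang(f);np.savez('last_%s.npz'%nme,**f)
    if 'knob' in o:
        k=o['knob'];v=k[1]*u(np.radians(k[0]+180))-BIAS[nme];d=(np.degrees(np.arctan2(v[1],v[0]))+180-np.degrees(th(p,t))+180)%360-180
        print(nme,np.round(k,1),'model err deg',round(d,1),'r',np.hypot(*v).round(1))
        if k[2]>25 and abs(d)<12: addpt(t,np.degrees(th(p,t))+d,p);PTS.append((t,np.degrees(th(p,t))+d))
p,r=fit();print(p.round(3),'period',2*np.pi/abs((th(p,t+.5)-th(p,t-.5))),r.round(1)[-4:])
s=env.state();t=s['time_s']
print('gap before',np.hypot(*((cmd+off)[:2]-AX-78*u(th(p,t)))).round(1))
o,q,_=track(p,t,cmd,off,n,blend=2);show(o);print(repr(q.round(2).tolist()))
E
echo ok
```

```text
ok
```

```bash
python3 - <<'E'
import numpy as np
c=np.array([588.39,-63.65]);x=np.array([np.cos(np.radians(157.4)),np.sin(np.radians(157.4))]);y=np.array([x[1],-x[0]])
R=[(-.26,-.87),(.1,-.73)]
for a,b in R: c=c+40*(a*x+b*y)
print(c.tolist())
open('cmd.txt','w').write(repr([*c.tolist(),155.2]))
E
python3 step.py "$(cat cmd.txt)" 20 side,scene
```

```text
[569.7036447392956, -125.19494396025351]
scene bias [4.4 5.2] spread [0.3 1.1]
side bias [-1.7 -8.2] spread [0.6 0.5]
t 13.067 ee-cmd [-0.1 -0.9  0.1] lens-lug by ee [-0.2 -1. ]
side [-40.3 104.5  54. ] model err deg -2.9 r 108.8
scene [-49.9 110.6  46. ] model err deg -2.5 r 109.6
[-2.187 -1.003 84.132] period 6.870161908995788 [-0.2 -0.5  0.5  0.1]
gap before 10.3
[ [[0.08, -0.18, -0.0, -0.0, 0.1], [0.17, -0.31, -0.0, -0.0, 0.1], [0.09, -0.12, -0.0, -0.0, 0.1], [0.1, -0.11, -0.0, -0.0, 0.1], [0.1, -0.1, -0.0, -0.0, 0.1]] ]
[ [[0.11, -0.1, -0.0, -0.0, 0.1], [0.12, -0.08, -0.0, -0.0, 0.1], [0.13, -0.08, -0.0, -0.0, 0.1], [0.13, -0.07, -0.0, -0.0, 0.1], [0.14, -0.05, -0.0, -0.0, 0.1]] ]
[ [[0.13, -0.05, -0.0, -0.0, 0.1], [0.15, -0.03, -0.0, -0.0, 0.1], [0.14, -0.03, -0.0, -0.0, 0.1], [0.14, -0.01, -0.0, -0.0, 0.1], [0.15, -0.0, -0.0, -0.0, 0.1]] ]
[ [[0.14, 0.0, -0.0, -0.0, 0.1], [0.15, 0.02, -0.0, -0.0, 0.1], [0.14, 0.03, -0.0, -0.0, 0.1], [0.14, 0.04, -0.0, -0.0, 0.1], [0.13, 0.05, -0.0, -0.0, 0.1]] ]
[456.29, -129.11, 155.2]
```

send_rows --steps '[[[0.16,-0.31,0,0,0.1],[0.09,-0.18,0,0,0.1],[0.09,-0.12,0,0,0.1],[0.1,-0.11,0,0,0.1],[0.1,-0.1,0,0,0.1]]]'

```text
time_s: 13.58
ee_pos: [536.9, -147.9, 155.4]
ee_rot: [180.0, 0.0, 157.4]
force: [-0.5, 0.2, -1.3]
gripper_width: 21.4
gripper_force: 40.0
```

send_rows --steps '[[[0.11,-0.1,0,0,0.1],[0.12,-0.08,0,0,0.1],[0.13,-0.08,0,0,0.1],[0.13,-0.07,0,0,0.1],[0.14,-0.05,0,0,0.1]]]'

```text
time_s: 14.0
ee_pos: [507.9, -152.0, 155.4]
ee_rot: [-180.0, 0.0, 157.4]
force: [-0.2, 0.8, -1.5]
gripper_width: 21.6
gripper_force: 40.0
```

send_rows --steps '[[[0.13,-0.05,0,0,0.1],[0.15,-0.03,0,0,0.1],[0.14,-0.03,0,0,0.1],[0.14,-0.01,0,0,0.1],[0.15,0,0,0,0.1]]]'

```text
time_s: 14.42
ee_pos: [479.9, -145.3, 155.4]
ee_rot: [-180.0, 0.0, 157.4]
force: [-0.0, -0.8, -1.8]
gripper_width: 21.7
gripper_force: 40.0
```

send_rows --steps '[[[0.14,0,0,0,0.1],[0.15,0.02,0,0,0.1],[0.14,0.03,0,0,0.1],[0.14,0.04,0,0,0.1],[0.13,0.05,0,0,0.1]]]'

```text
time_s: 14.83
ee_pos: [456.2, -129.2, 155.3]
ee_rot: [-180.0, 0.0, 157.4]
force: [-0.5, -0.2, -1.6]
gripper_width: 21.5
gripper_force: 40.0
```

```bash
python3 step.py "[456.29,-129.11,155.2]" 20 scene,side
```

```text
scene bias [4.6 5.4] spread [0.4 1.2]
side bias [-1.6 -8. ] spread [0.6 0.3]
t 14.833 ee-cmd [-0.1 -0.1  0.1] lens-lug by ee [-0.  -0.2]
scene [-135.   116.7   49. ] model err deg -0.5 r 109.6
side [-141.2  104.    49. ] model err deg -1.1 r 110.4
[-2.186 -1.003 86.953] period 7.0712081939333755 [ 0.2 -0.2 -0.1  0.5]
gap before 7.9
[ [[0.15, 0.08, -0.0, -0.0, 0.1], [0.27, 0.16, -0.0, -0.0, 0.1], [0.11, 0.09, -0.0, -0.0, 0.1], [0.11, 0.09, -0.0, -0.0, 0.1], [0.1, 0.11, -0.0, -0.0, 0.1]] ]
[ [[0.09, 0.11, -0.0, -0.0, 0.1], [0.08, 0.12, -0.0, -0.0, 0.1], [0.07, 0.12, -0.0, -0.0, 0.1], [0.06, 0.13, -0.0, -0.0, 0.1], [0.06, 0.13, -0.0, -0.0, 0.1]] ]
[ [[0.04, 0.13, -0.0, -0.0, 0.1], [0.03, 0.14, -0.0, -0.0, 0.1], [0.03, 0.14, -0.0, -0.0, 0.1], [0.01, 0.14, -0.0, -0.0, 0.1], [0.0, 0.14, -0.0, -0.0, 0.1]] ]
[ [[-0.0, 0.14, -0.0, -0.0, 0.1], [-0.02, 0.14, -0.0, -0.0, 0.1], [-0.03, 0.14, -0.0, -0.0, 0.1], [-0.03, 0.14, -0.0, -0.0, 0.1], [-0.05, 0.13, -0.0, -0.0, 0.1]] ]
[455.14, -19.45, 155.2]
```

send_rows --steps '[[[0.27,0.15,0,0,0.1],[0.15,0.09,0,0,0.1],[0.11,0.09,0,0,0.1],[0.11,0.09,0,0,0.1],[0.1,0.11,0,0,0.1]]]'

```text
time_s: 15.35
ee_pos: [437.2, -98.1, 155.4]
ee_rot: [-180.0, 0.0, 157.4]
force: [0.3, 0.4, -1.2]
gripper_width: 21.8
gripper_force: 40.0
```

send_rows --steps '[[[0.09,0.11,0,0,0.1],[0.08,0.12,0,0,0.1],[0.07,0.12,0,0,0.1],[0.06,0.13,0,0,0.1],[0.06,0.13,0,0,0.1]]]'

```text
time_s: 15.77
ee_pos: [433.6, -70.1, 155.3]
ee_rot: [-180.0, 0.0, 157.4]
force: [-0.5, 0.8, -1.5]
gripper_width: 21.4
gripper_force: 40.0
```

send_rows --steps '[[[0.04,0.13,0,0,0.1],[0.03,0.14,0,0,0.1],[0.03,0.14,0,0,0.1],[0.01,0.14,0,0,0.1],[0,0.14,0,0,0.1]]]'

```text
time_s: 16.18
ee_pos: [440.3, -42.9, 155.3]
ee_rot: [-180.0, 0.0, 157.4]
force: [-0.3, -0.7, -2.3]
gripper_width: 21.6
gripper_force: 40.0
```

send_rows --steps '[[[0,0.14,0,0,0.1],[-0.02,0.14,0,0,0.1],[-0.03,0.14,0,0,0.1],[-0.03,0.14,0,0,0.1],[-0.05,0.13,0,0,0.1]]]'

```text
time_s: 16.6
ee_pos: [455.8, -19.5, 155.3]
ee_rot: [-180.0, -0.0, 157.4]
force: [0.0, -0.0, -1.2]
gripper_width: 21.7
gripper_force: 40.0
```

```bash
python3 step.py "[455.14,-19.45,155.2]" 20 scene,side; python3 - <<'E'
from h import *
a=np.load('last_scene.npz')['pixels'];b=np.load('last_side.npz')['pixels']
im=np.hstack([cv2.resize(a[140:260,200:320],(400,400)),cv2.resize(b[150:270,300:420],(400,400))])
cv2.imwrite('pics/c6.png',im[...,::-1])
E
```

```text
scene bias [4.6 5.4] spread [0.4 1.2]
side bias [-1.6 -8.1] spread [0.7 0.3]
t 16.6 ee-cmd [ 0.7 -0.   0.1] lens-lug by ee [0.7 0. ]
scene [139.6 108.4  40. ] model err deg -0.1 r 108.6
side [129.1 114.8  51. ] model err deg -1.1 r 109.8
[-2.186 -1.002 89.05 ] period 7.279414576491856 [-0.3  0.3 -0.3  0.7]
gap before 7.3
[ [[-0.07, 0.14, -0.0, -0.0, 0.1], [-0.15, 0.27, -0.0, -0.0, 0.1], [-0.08, 0.11, -0.0, -0.0, 0.1], [-0.09, 0.1, -0.0, -0.0, 0.1], [-0.1, 0.1, -0.0, -0.0, 0.1]] ]
[ [[-0.11, 0.09, -0.0, -0.0, 0.1], [-0.11, 0.08, -0.0, -0.0, 0.1], [-0.12, 0.08, -0.0, -0.0, 0.1], [-0.12, 0.06, -0.0, -0.0, 0.1], [-0.12, 0.06, -0.0, -0.0, 0.1]] ]
[ [[-0.13, 0.05, -0.0, -0.0, 0.1], [-0.14, 0.04, -0.0, -0.0, 0.1], [-0.13, 0.03, -0.0, -0.0, 0.1], [-0.14, 0.02, -0.0, -0.0, 0.1], [-0.13, 0.01, -0.0, -0.0, 0.1]] ]
[ [[-0.14, -0.0, -0.0, -0.0, 0.1], [-0.14, -0.01, -0.0, -0.0, 0.1], [-0.13, -0.02, -0.0, -0.0, 0.1], [-0.13, -0.03, -0.0, -0.0, 0.1], [-0.14, -0.04, -0.0, -0.0, 0.1]] ]
[562.03, -14.55, 155.2]
```

View pics/c6.png

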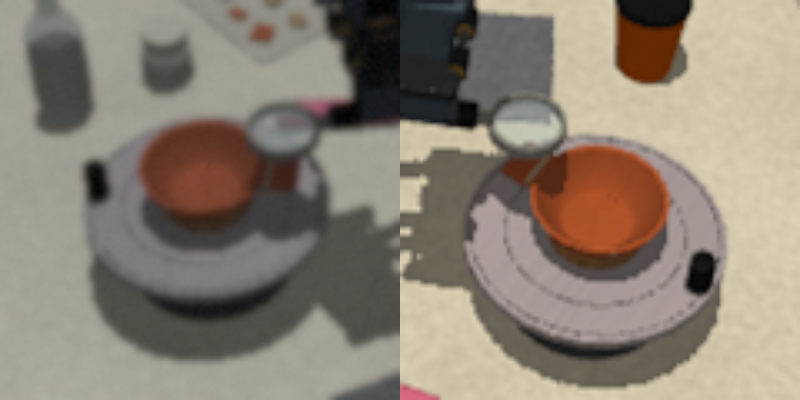

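The scene crop has the lens at (285,180) full-frame above the lug, and the side crop has it at (338,187.5), also over the lug. I'll keep tracking and cross-check the lens by triangulation.

send_rows --steps '[[[-0.14,0.27,0,0,0.1],[-0.08,0.14,0,0,0.1],[-0.08,0.11,0,0,0.1],[-0.09,0.1,0,0,0.1],[-0.1,0.1,0,0,0.1]]]'

```text
time_s: 17.12
ee_pos: [485.2, -0.6, 155.2]
ee_rot: [-180.0, -0.0, 157.4]
force: [-0.0, 0.9, -1.5]
gripper_width: 21.7
gripper_force: 40.0
```

send_rows --steps '[[[-0.11,0.09,0,0,0.1],[-0.11,0.08,0,0,0.1],[-0.12,0.08,0,0,0.1],[-0.12,0.06,0,0,0.1],[-0.12,0.06,0,0,0.1]]]'

```text
time_s: 17.53
ee_pos: [512.3, 3.8, 155.3]
ee_rot: [-180.0, 0.0, 157.4]
force: [0.5, -0.0, -2.9]
gripper_width: 21.6
gripper_force: 40.0
```

send_rows --steps '[[[-0.13,0.05,0,0,0.1],[-0.14,0.04,0,0,0.1],[-0.13,0.03,0,0,0.1],[-0.14,0.02,0,0,0.1],[-0.13,0.01,0,0,0.1]]]'

```text
time_s: 17.95
ee_pos: [539.4, -1.1, 155.3]
ee_rot: [-180.0, 0.0, 157.4]
force: [0.5, 0.8, -1.7]
gripper_width: 21.6
gripper_force: 40.0
```

send_rows --steps '[[[-0.14,0,0,0,0.1],[-0.14,-0.01,0,0,0.1],[-0.13,-0.02,0,0,0.1],[-0.13,-0.03,0,0,0.1],[-0.14,-0.04,0,0,0.1]]]'

```text
time_s: 18.37
ee_pos: [562.7, -15.4, 155.3]
ee_rot: [-180.0, -0.0, 157.4]
force: [0.9, 0.6, -1.4]
gripper_width: 21.5
gripper_force: 40.0
```

```bash
python3 - <<'E'
from h import *
a=np.load('last_scene.npz');b=np.load('last_side.npz');print(tri(a,(285.2,179.6),b,(338.1,187.5)))
E
python3 step.py "[562.03,-14.55,155.2]" 20 scene
```

```text
(array([542.28651669, -51.38984839, 190.57660294]), np.float64(4.2623329649738375))
scene bias [4.6 5.3] spread [0.4 1.1]
side bias [-1.6 -8.2] spread [0.7 0.3]
t 18.367 ee-cmd [ 0.7 -0.8  0.1] lens-lug by ee [ 0.8 -1. ]
scene [ 48.9 101.9  21. ] model err deg -0.5 r 109.0
[-2.186 -1.002 89.05 ] period 7.505739868640347 [-0.3  0.3 -0.3  0.7]
gap before 3.1
[ [[-0.1, -0.04, -0.0, -0.0, 0.1], [-0.22, -0.1, -0.0, -0.0, 0.1], [-0.12, -0.07, -0.0, -0.0, 0.1], [-0.11, -0.07, -0.0, -0.0, 0.1], [-0.1, -0.08, -0.0, -0.0, 0.1]] ]
[ [[-0.1, -0.1, -0.0, -0.0, 0.1], [-0.1, -0.09, -0.0, -0.0, 0.1], [-0.08, -0.11, -0.0, -0.0, 0.1], [-0.08, -0.1, -0.0, -0.0, 0.1], [-0.07, -0.12, -0.0, -0.0, 0.1]] ]
[ [[-0.07, -0.12, -0.0, -0.0, 0.1], [-0.05, -0.12, -0.0, -0.0, 0.1], [-0.05, -0.12, -0.0, -0.0, 0.1], [-0.03, -0.13, -0.0, -0.0, 0.1], [-0.03, -0.13, -0.0, -0.0, 0.1]] ]
[ [[-0.02, -0.13, -0.0, -0.0, 0.1], [-0.01, -0.13, -0.0, -0.0, 0.1], [-0.0, -0.14, -0.0, -0.0, 0.1], [0.0, -0.13, -0.0, -0.0, 0.1], [0.02, -0.13, -0.0, -0.0, 0.1]] ]
[577.57, -114.61, 155.2]
```

send_rows --steps '[[[-0.18,-0.08,0,0,0.1],[-0.14,-0.06,0,0,0.1],[-0.12,-0.07,0,0,0.1],[-0.11,-0.07,0,0,0.1],[-0.1,-0.08,0,0,0.1]]]'

```text
time_s: 18.83
ee_pos: [581.2, -38.8, 155.3]
ee_rot: [-180.0, 0.0, 157.4]
force: [0.1, -0.2, -0.7]
gripper_width: 21.4
gripper_force: 40.0
```

send_rows --steps '[[[-0.1,-0.1,0,0,0.1],[-0.1,-0.09,0,0,0.1],[-0.08,-0.11,0,0,0.1],[-0.08,-0.1,0,0,0.1],[-0.07,-0.12,0,0,0.1]]]'

```text
time_s: 19.25
ee_pos: [588.9, -64.6, 155.3]
ee_rot: [-180.0, 0.0, 157.4]
force: [-1.0, 0.1, -1.9]
gripper_width: 21.4
gripper_force: 40.0
```

send_rows --steps '[[[-0.07,-0.12,0,0,0.1],[-0.05,-0.12,0,0,0.1],[-0.05,-0.12,0,0,0.1],[-0.03,-0.13,0,0,0.1],[-0.03,-0.13,0,0,0.1]]]'

```text
time_s: 19.67
ee_pos: [587.6, -91.0, 155.3]
ee_rot: [-180.0, -0.0, 157.4]
force: [0.1, 0.9, -2.2]
gripper_width: 21.7
gripper_force: 40.0
```

send_rows --steps '[[[-0.02,-0.13,0,0,0.1],[-0.01,-0.13,0,0,0.1],[0,-0.14,0,0,0.1],[0,-0.13,0,0,0.1],[0.02,-0.13,0,0,0.1]]]'

```text
time_s: 20.08
ee_pos: [577.8, -115.6, 155.3]
ee_rot: [-180.0, 0.0, 157.4]
force: [-0.3, -0.5, -1.8]
gripper_width: 21.3
gripper_force: 40.0
```

```bash
python3 step.py "[577.57,-114.61,155.2]" 15 side
```

```text
scene bias [4.6 5.3] spread [0.4 1.1]
side bias [-1.6 -8.2] spread [0.7 0.3]
t 20.083 ee-cmd [ 0.2 -1.   0.1] lens-lug by ee [ 0.1 -1. ]
side [-29.2 105.9  54. ] model err deg -1.8 r 108.8
[-2.185 -1.    92.825] period 7.6896837786947305 [ 0.2 -0.7  0.3  0.5]
gap before 4.9
[ [[0.03, -0.12, -0.0, -0.0, 0.1], [0.07, -0.25, -0.0, -0.0, 0.1], [0.05, -0.13, -0.0, -0.0, 0.1], [0.06, -0.11, -0.0, -0.0, 0.1], [0.06, -0.12, -0.0, -0.0, 0.1]] ]
[ [[0.08, -0.11, -0.0, -0.0, 0.1], [0.08, -0.1, -0.0, -0.0, 0.1], [0.08, -0.1, -0.0, -0.0, 0.1], [0.1, -0.09, -0.0, -0.0, 0.1], [0.1, -0.09, -0.0, -0.0, 0.1]] ]
[ [[0.1, -0.07, -0.0, -0.0, 0.1], [0.11, -0.08, -0.0, -0.0, 0.1], [0.11, -0.06, -0.0, -0.0, 0.1], [0.12, -0.05, -0.0, -0.0, 0.1], [0.12, -0.05, -0.0, -0.0, 0.1]] ]
[507.15, -151.59, 155.2]
```

send_rows --steps '[[[0.06,-0.22,0,0,0.1],[0.04,-0.15,0,0,0.1],[0.05,-0.13,0,0,0.1],[0.06,-0.11,0,0,0.1],[0.06,-0.12,0,0,0.1]]]'

```text
time_s: 20.55
ee_pos: [556.3, -138.2, 155.4]
ee_rot: [180.0, 0.0, 157.4]
force: [0.3, 0.3, -2.3]
gripper_width: 21.6
gripper_force: 40.0
```

send_rows --steps '[[[0.08,-0.11,0,0,0.1],[0.08,-0.1,0,0,0.1],[0.08,-0.1,0,0,0.1],[0.1,-0.09,0,0,0.1],[0.1,-0.09,0,0,0.1]]]'

```text
time_s: 20.97
ee_pos: [532.5, -149.4, 155.4]
ee_rot: [-180.0, 0.0, 157.4]
force: [0.3, -0.3, -1.7]
gripper_width: 21.7
gripper_force: 40.0
```

send_rows --steps '[[[0.1,-0.07,0,0,0.1],[0.11,-0.08,0,0,0.1],[0.11,-0.06,0,0,0.1],[0.12,-0.05,0,0,0.1],[0.12,-0.05,0,0,0.1]]]'

```text
time_s: 21.38
ee_pos: [507.0, -152.1, 155.3]
ee_rot: [-180.0, 0.0, 157.4]
force: [0.5, -0.4, -2.4]
gripper_width: 21.8
gripper_force: 40.0
```

send_rows --steps '[[[0.04,0,-0.15,0,0.1],[0,0,-0.25,0,0.1],[0,0.2,-0.1,0,0.1],[0,0.2,0,0,0.1],[0,0,0,0,0.1]]]'

```text
time_s: 21.8
ee_pos: [513.5, -135.2, 176.0]
ee_rot: [179.9, 0.1, 157.5]
force: [-0.0, -1.2, -2.1]
gripper_width: 21.8
gripper_force: 40.0
```

```bash
python3 - <<'E'
from plan import *
s=env.state();print(s['time_s'],s['ee_pos'],s['ee_rot'],s['gripper_width'])
o,p,y=rows([(490.2,212.8,175,157.4,13)],s['ee_rot'][2],g=.1,dec=2);show(o);print(p,y)
E
```

```text
21.8 [ 513.54757308 -135.22061551  176.0094089 ] [1.79928821e+02 1.01186385e-01 1.57498409e+02] 21.75336684575143
[ [[0.3, 0.6, 0.0, 0.0, 0.1], [0.3, 0.6, 0.0, 0.0, 0.1], [0.29, 0.6, 0.01, 0.0, 0.1], [0.3, 0.6, -0.0, 0.0, 0.1], [0.3, 0.61, -0.0, 0.01, 0.1]] ]
[ [[0.3, 0.6, 0.0, -0.0, 0.1], [0.29, 0.6, 0.0, -0.0, 0.1], [0.3, 0.6, 0.01, -0.0, 0.1], [0.3, 0.6, -0.0, -0.0, 0.1], [0.3, 0.6, -0.0, 0.0, 0.1]] ]
[ [[0.3, 0.6, 0.0, 0.0, 0.1], [0.3, 0.6, 0.0, 0.0, 0.1], [0.29, 0.6, 0.01, 0.0, 0.1]] ]
[490.34757674 212.65660999 174.8094089 ] 157.4296538764433
```

send_rows --steps '[[[0.3,0.6,0,0,0.1],[0.3,0.6,0,0,0.1],[0.29,0.6,0.01,0,0.1],[0.3,0.6,0,0,0.1],[0.3,0.61,0,0.01,0.1]]]'

```text
time_s: 22.22
ee_pos: [503.1, -1.1, 174.6]
ee_rot: [-180.0, -0.0, 157.4]
force: [0.5, -0.1, -1.3]
gripper_width: 21.6
gripper_force: 40.0
```

send_rows --steps '[[[0.3,0.6,0,0,0.1],[0.29,0.6,0,0,0.1],[0.3,0.6,0.01,0,0.1],[0.3,0.6,0,0,0.1],[0.3,0.6,0,0,0.1]]]'

```text
time_s: 22.63
ee_pos: [494.2, 132.7, 174.2]
ee_rot: [-180.0, -0.0, 157.4]
force: [0.6, -0.1, -2.1]
gripper_width: 21.7
gripper_force: 40.0
```

send_rows --steps '[[[0.3,0.6,0,0,0.1],[0.3,0.6,0,0,0.1],[0.29,0.6,0.01,0,0.1],[0,0,0,0,0.1],[0,0,0,0,0.1]]]'

```text
time_s: 23.05
ee_pos: [489.1, 212.5, 173.5]
ee_rot: [-179.9, -0.0, 157.5]
force: [1.3, -0.2, -1.1]
gripper_width: 21.6
gripper_force: 40.0
```

send_rows --steps '[[[0,0,0.6,0,0.1],[0,0,0.8,0,0.1],[0,0,0.8,0,0.1],[0,0,0.8,0,0.1],[0,0,0.6,0,0.1]]]'

```text
time_s: 23.47
ee_pos: [488.2, 209.7, 27.7]
ee_rot: [-179.9, -0.1, 157.3]
force: [0.0, -0.2, -2.5]
gripper_width: 21.6
gripper_force: 40.0
```

send_rows --steps '[[[0,0,0.5,0,0.1],[0,0,0.3,0,0.1],[0,0,0.2,0,0.1],[0,0,0,0,0.1],[0,0,0,0,0.1]]]'

```text
time_s: 23.88
ee_pos: [489.8, 210.8, -9.8]
ee_rot: [-180.0, 0.0, 157.3]
force: [-0.1, -0.1, -1.7]
gripper_width: 21.7
gripper_force: 40.0
```

```bash
python3 - <<'E'
from h import *
s=env.state();print(s['time_s'],s['ee_pos'],s['ee_rot'],s['force'])
E
```

```text
23.8833 [489.80399494 210.79141589  -9.767862  ] [-1.79985743e+02  9.07660581e-03  1.57331755e+02] [-0.07810701 -0.11708156 -1.70923974]
```

send_rows --steps '[[[0,0,0.12,0,0.1],[0,0,0.1,0,0.1],[0,0,0.08,0,0.1],[0,0,0.05,0,0.1],[0,0,0.02,0,0.1]]]'

```text
time_s: 24.3
ee_pos: [489.3, 211.2, -24.9]
ee_rot: [-180.0, -0.0, 157.4]
force: [-0.0, 0.7, -2.2]
gripper_width: 21.4
gripper_force: 40.0
```

send_rows --steps '[[[0,0,0.02,0,0.1],[0,0,0,0,0.1]]]'

```text
time_s: 24.47
ee_pos: [489.5, 211.3, -25.5]
ee_rot: [-180.0, 0.0, 157.4]
force: [-1.3, -0.3, -2.1]
gripper_width: 21.5
gripper_force: 40.0
```

send_rows --steps '[[[0,0,0.02,0,0.1],[0,0,0,0,0.1]]]'

```text
time_s: 24.63
ee_pos: [489.6, 211.3, -25.8]
ee_rot: [180.0, 0.0, 157.4]
force: [-1.3, -0.1, 2.3]
gripper_width: 21.3
gripper_force: 40.0
```

send_rows --steps '[[[0,0,0.01,0,0.1],[0,0,0,0,0.1]]]'

```text
time_s: 24.8
ee_pos: [489.6, 211.3, -25.8]
ee_rot: [180.0, 0.0, 157.4]
force: [-2.1, -0.4, 5.4]
gripper_width: 21.8
gripper_force: 40.0
```

Force has turned upward, so the magnifier is on the mat. I'll release it and back off.

send_rows --steps '[[[0,0,0,0,0.35],[0,0,0,0,0.45],[0,0,0,0,0.55],[0,0,0,0,0.6],[0,0,0,0,0.6]]]'

```text
time_s: 25.22
ee_pos: [489.5, 211.2, -26.8]
ee_rot: [-180.0, -0.0, 157.4]
force: [-0.3, -0.1, 0.6]
gripper_width: 52.2
gripper_force: 0.0
```

send_rows --steps '[[[0,0,-0.2,0,0.6],[0,0,-0.5,0,0.6],[0,0,-0.8,0,0.6],[0,0,-0.8,0,0.6],[0,0,-0.8,0,0.6]]]'

```text
time_s: 25.63
ee_pos: [489.2, 211.1, 99.1]
ee_rot: [-180.0, -0.0, 157.4]
force: [1.3, -0.7, -0.4]
gripper_width: 54.8
gripper_force: 0.0
```

send_rows --steps '[[[0.5,0,-0.5,0,0.6],[0.5,0,-0.5,0,0.6],[0.3,0,0,0,0.6],[0,0,0,0,0.6],[0,0,0,0,0.6]]]'

```text
time_s: 26.05
ee_pos: [441.0, 231.1, 136.9]
ee_rot: [-180.0, 0.0, 157.4]
force: [-0.3, 0.4, -0.4]
gripper_width: 54.8
gripper_force: 0.0
```

```bash
python3 - <<'E'
from wheel import *
s=env.state();print(s['time_s'],s['ee_pos'],s['force'],s['gripper_width'])
w=grab('wrist');b=grab('side');print(ang(b))
P,c=cloud(w);m=(c.max(1)<45)&(P[:,2]>12)&(P[:,2]<32)&(np.hypot(P[:,0]-489,P[:,1]-218)<90);Q=P[m]
print(m.sum(),np.percentile(Q[:,2],[10,50,90]),cv2.minAreaRect(Q[:,:2].astype(np.float32)))
im=np.hstack([cv2.resize(w['pixels'],(400,250)),cv2.resize(b['pixels'],(400,250))]);cv2.imwrite('pics/c7.png',im[...,::-1])
E
```

```text
26.05 [440.97032528 231.07488348 136.85277908] [-0.33976781  0.39534044 -0.40041529] 54.84023489477993
{'lug': (np.float64(56.406855655473954), np.float64(78.95791383531352), 60), 'knob': (np.float64(60.04501302989996), np.float64(117.54484561804446), 59)}
1971 [21.80299819 23.6185706  24.63877302] ((476.8309631347656, 216.77532958984375), (21.99873924255371, 94.89641571044922), 67.5581283569336)
```

View pics/c7.png

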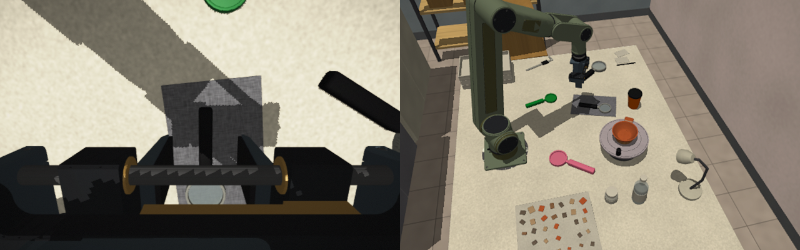

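The wrist view shows the magnifier flat on the mat, with the handle at (205,130) and the lens at (205,195). The gripper is clear and the side view shows everything else where it was.

```bash
python3 -c "
from workcell import env
print(env.job_done())"
```

```text
the job is handed in; nothing more can be done
None
```

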